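Set the glider flap lever to the index tab

ROBOT

A 6-joint arm with a two-finger parallel gripper is mounted at the origin on the work surface. World frame = base frame: x ahead of the robot, y to its left, z up, the work surface at z = 0. Lengths are in m, angles in rad, forces in N, time in s.
With the tool pointing down it reaches from about 0.25 to 0.8 m from the base axis. Payload 8.5 kg.
Tool frame: the origin (TCP) lies midway between the tips of the shut fingers; the grasp point (between the pads) lies 19 mm behind it; z points along the fingers, x is the direction in which the jaws open and shut, and the axes are right-handed (so a half turn about z gives the same grasp; the last joint's range is limited). The gripper opens to 85 mm and grips with 20 to 120 N. Pads are 22 mm wide; open, the fingers measure 114 mm over their backs; the gripper's body (76 mm by 85 mm) begins 54 mm behind the grasp point. The pads swing forward as they close: fully open they stand 13 mm farther back than shut.
Start: joints at [1.148, 0.238, -0.013, 1.319, 0, 1.571], TCP at [0.215, 0.479, 0.231] pointing down, gripper open.
Joint ranges: [-2.66, 2.66], [-1.03, 1.9], [-1.14, 1.46], [-1.82, 2.27], [-1.45, 1.34], [-3.14, 3.14]. Speed limits (rad/s): [2.22, 2.22, 2.79, 3.14, 3.14, 3.14].

INTERFACE

Orientations are given as a unit quaternion [x, y, z, w].
In Python, from cell import r, read_camera, camera_params, models gives the robot as it stands.
- The arm moves only by the tool send_rows, never from a script. Its argument "rows" is a list of rows, each a list of 4 numbers: the shift along the tool's x, y, z in m, then the turn about the tool's z in rad. A call has 1 to 5 rows; each row is the pose to reach, as a shift and turn from the pose commanded when the call began, along the tool's axes at that moment; what a row does not reach only later rows make up. A row lasts 1/12 s, in which the tool goes at most 41.7 mm and 7.16 degrees, less where a joint would pass 70% of its speed; a pose out of reach is approached as far as the arm can. A call with a gripper value outside its range is refused whole. "grip" is the opening, from 0 (shut) to 1 (fully open), set as the call begins (left out, the last holds). The fingers move at their own pace and stop on an object; the grip force is fixed at half the most. Time passes only in rows, so rows that repeat a pose let the fingers close. It gives the time, the measured TCP pose, the force and the opening at its end, in the units of the state.
- r.get_obs(): the state, without advancing time (a new reading comes with each control period).
- read_camera(name): name is "side" or "top"; returns the picture (480x640x3 uint8, blue, green, red); there is no depth.
- camera_params(name): a dict with "fx", "fy", "cx", "cy" (pixels), "R" (3x3) and "t" (3): a world point X has camera coordinates R X + t. Camera axes: x right, y down, z forward; pixel columns grow to the right and rows downward; lengths in m; the calibration is good to about 2 mm. A picture is of the moment at which its call begins. camera_params takes no time and is no camera call.
- r.sign_off(): hands the job in, once; it reports no verdict.
Trained networks look in the newest picture that a camera, given by its name, has taken for a name from the list of things; names that differ only in an ending like _2 or _b are one class to them, and where a whole thing is asked for, a point or a joint stands for the part that bears it (a point fixed in the world has none). Each returns a list of dicts, best first, with "conf" (0 to 1); they miss things now and then, are a little off and sometimes report something else, mostly with a low value. They report only what shows in the picture. A call takes as long as a camera call.
- models.cut_out(camera, name): "region" (480x640 bool, what is visible of it) and "xy" ([column, row] in pixels, amid what is visible of it).
- models.place_of(camera, name): "xy" ([column, row] in pixels: a listed point, or the origin of a listed thing).
The state is a dict: "t": time; "joint_positions": joint angles; "joint_velocities": joint speeds; "joint_efforts": joint torques, N m; "ee_pos": TCP position; "tool_rot": TCP orientation; "force": force on the tool from outside, world axes, zero at the start; "torque": the same for the moment, N m; "width": finger opening in m.
Only numpy, scipy, OpenCV 4.12 (cv2) and the standard library are available. Lean on these libraries where they do the work, as an engineer would, in place of code of your own. Each camera call takes 0.05 s, during which the arm holds its last target.

TASK

On the bench stands a glider's flap quadrant for a rigging check. Swing its tall flap lever, the one with the horizontal bar grip, round until its stem is in line with the small brass index tab clamped on the quadrant's arc, and let go of it there. Leave the tab and the short ball-topped trim lever as they are.

Things in the scene. Friction and masses are not known exactly. Their poses are not given: they have to be found in the camera images.
- quadrant: Fixed lever quadrant: plywood foot 140 (x) x 220 (y) x 10 mm, grey block, upright aluminium arc of 111 mm outer radius, two levers. Origin: centre of the foot's underside; z up, x roughly away from the robot (yaw within 0.4 rad). Levers and tab turn about one level axis along its x, 70 mm above the origin. Flap lever on the -x side (towards the robot), trim lever on the +x side.
- flap_grip (a point): Middle of the tall flap lever's level bar grip (24 mm dia., 80 long, along quadrant x): 170 mm from the pivot axis, 88 mm to -x of the origin. Steel stem only at its +x end; nothing under its middle. Frame turns with the lever, z from pivot axis to grip. Starts leaning 0.35-0.75 rad to quadrant -y; swings 0.85 rad each way; stiff friction hinge (3 N at the grip), stays where left.
- index_tab (a point): Tip of the brass index tab, a clip 14 mm wide (10 at the tip) tightly clamped on the arc and standing out 33 mm beyond its edge. The point is 144 mm from the pivot axis, 24 mm to -x of the quadrant's origin, 0 to 0.5 rad from upright towards quadrant +y. z points from the pivot axis out through the tab; the flap lever is in line when its z is parallel to this.
- trim_knob (a point): Centre of the black ball (26 mm diameter) on the short trim lever, 85 mm from the pivot axis and 44 mm to +x of the quadrant's origin. A bystander, not to be moved.

How it is judged:
By the outcome, as a careful person would: the job done as asked, in the order asked, and still so for the second after the job is handed in, with the robot touching nothing.
It also fails if it takes over 35 s, if anything falls off the work surface, if the arm or the gripper's body presses on something with over 40 N, if the wrist force passes 120 N, or if a joint passes its speed limit or range.

## Working session

There is one attempt and no reset: what is moved stays moved. The work goes in short steps, Python scripts to look and compute and a tool call to move; the robot and the scene stay as the last step left them, time stands still between calls to the robot, and variables do not carry over. Pictures are saved under pics/ and viewed, and the job is handed in when it is done.

Besides the shell and the picture viewer there is one more tool, called as a command line: name --pt "numbers of a row" for each row, then --argument value for the rest. send_rows: Moves the arm, as the interface text tells. Its arguments: {"type":"object","properties":{"rows":{"type":"array"},"grip":{"type":"number"}},"required":["rows"]}

```bash
mkdir -p pics; ls; python3 - <<'E'
from cell import r, read_camera, camera_params, models
import cv2,numpy as np
o=r.get_obs(); print(o['t'],o['ee_pos'],o['tool_rot'],o['width'])
for c in ['side','top']:
    cv2.imwrite(f'pics/{c}0.png',read_camera(c))
    p=camera_params(c); print(c,{k:np.round(v,3).tolist() for k,v in p.items()})
    for n in ['flap_grip','index_tab','trim_knob','quadrant']:
        print(n,[(np.round(d['xy'],1).tolist(),round(d['conf'],2)) for d in models.place_of(c,n)[:3]])
print(r.get_obs()['t'])
E
```

```text
pics
0.0 [0.21526436 0.47836988 0.23067804] [ 8.39746772e-01  5.42977747e-01 -6.05715012e-04  3.99041860e-04] 0.08524197344076427
side {'fx': 503.883, 'fy': 503.883, 'cx': 320.292, 'cy': 243.265, 'R': [[0.871, -0.491, 0.004], [-0.371, -0.665, -0.648], [0.321, 0.563, -0.762]], 't': [-0.536, 0.349, 0.562]}
flap_grip [([309.2, 268.3], 0.6)]
index_tab [([294.7, 185.8], 0.92)]
trim_knob [([367.6, 223.8], 0.81)]
quadrant [([321.6, 292.6], 0.58)]
top {'fx': 547.992, 'fy': 547.992, 'cx': 314.025, 'cy': 234.142, 'R': [[0.002, -0.999, -0.049], [-0.997, 0.002, -0.08], [0.08, 0.049, -0.996]], 't': [0.059, 0.628, 0.784]}
flap_grip [([398.7, 265.9], 0.81)]
index_tab [([289.7, 226.8], 0.63)]
trim_knob [([338.5, 168.7], 0.63)]
quadrant [([323.3, 219.0], 0.6)]
0.5
```

View pics/side0.png

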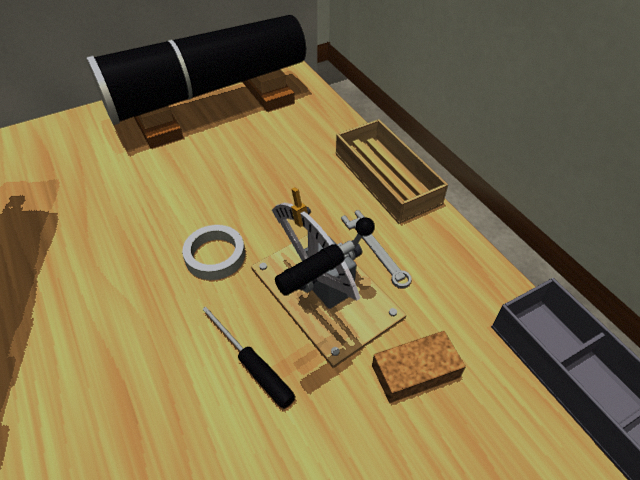

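View pics/top0.png

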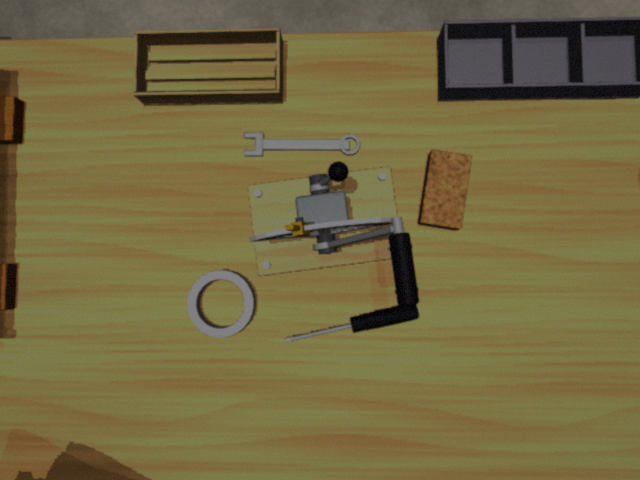

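The side view shows the quadrant with the tab at about (297,195) and the grip bar from (280,285) to (340,255). In the top view the bar runs from (399,235) to (407,300), and the tab is at (296,228). The foot's corners show in both views. Next I fit the whole model.

```bash
cat > h.py <<'E'
import numpy as np
from cell import camera_params
from scipy.optimize import least_squares
P={c:camera_params(c) for c in ['side','top']}
def proj(c,X):
    p=P[c]; q=np.atleast_2d(X)@np.array(p['R']).T+np.array(p['t'])
    return np.c_[p['fx']*q[:,0]/q[:,2]+p['cx'],p['fy']*q[:,1]/q[:,2]+p['cy']]
def world(s,L):
    c,n=np.cos(s[2]),np.sin(s[2]); L=np.atleast_2d(L)
    return np.c_[s[0]+c*L[:,0]-n*L[:,1],s[1]+n*L[:,0]+c*L[:,1],L[:,2]]
def lev(x,d,a): return [x,d*np.sin(a),.07+d*np.cos(a)]
E
python3 - <<'E'
from h import *
obs=[('side','flap',[309.2,268.3]),('side','tab',[294.7,185.8]),('side','trim',[367.6,223.8]),('side','org',[321.6,292.6]),
('top','flap',[398.7,265.9]),('top','tab',[289.7,226.8]),('top','trim',[338.5,168.7]),('top','org',[323.3,219]),
('top',(.07,.11),[249,185]),('top',(.07,-.11),[391,167]),('top',(-.07,.11),[257,275]),
('side',(-.07,.11),[252,266]),('side',(-.07,-.11),[335,364]),('side',(.07,-.11),[405,318])]
def loc(s,k):
    if k=='flap': return lev(-.088,.17,s[3])
    if k=='tab': return lev(-.024,.144,s[4])
    if k=='trim': return lev(.044,.085,s[5])
    if k=='org': return [0,0,0]
    return [k[0],k[1],.01]
def res(s): return np.concatenate([proj(c,world(s,loc(s,k)))[0]-z for c,k,z in obs])
f=least_squares(res,[.6,0,0,-.5,.2,0],loss='soft_l1',f_scale=2)
s=f.x; print(np.round(s,4))
for (c,k,z),e in zip(obs,res(s).reshape(-1,2)): print(c,k,np.round(e,1))
print('flap',world(s,loc(s,'flap')),'tab',world(s,loc(s,'tab')))
print('goal',world(s,lev(-.088,.17,s[4])))
E
```

```text
[ 0.651   0.0446  0.1234 -0.5007  0.2682 -0.3307]
side flap [ 0.3 -1.9]
side tab [0.9 2.7]
side trim [-1.8  2.8]
side org [ 4.6 -0.2]
top flap [2.1 2.6]
top tab [-1.3 -0.8]
top trim [-0.4  1.9]
top org [1.  1.4]
top (0.07, 0.11) [-1.8 -1.4]
top (0.07, -0.11) [-0.5 -2.1]
top (-0.07, 0.11) [ 0.5 -0.3]
side (-0.07, 0.11) [-0.8 -1.1]
side (-0.07, -0.11) [-1.4  1.1]
side (0.07, -0.11) [ 2.4 -3.6]
flap [[ 0.57372852 -0.04724049  0.21912932]] tab [[0.62250158 0.07950269 0.20885014]]
goal [[0.55814002 0.07846521 0.2339203 ]]
```

```bash
python3 - <<'E'
import cv2
a=cv2.imread('pics/side0.png')[160:320,240:400];b=cv2.imread('pics/top0.png')[150:310,240:420]
cv2.imwrite('pics/cs.png',cv2.resize(a,None,fx=3.7,fy=3.7,interpolation=3));cv2.imwrite('pics/ct.png',cv2.resize(b,None,fx=3.7,fy=3.7,interpolation=3))
E
```

```text
(no output)
```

View pics/cs.png

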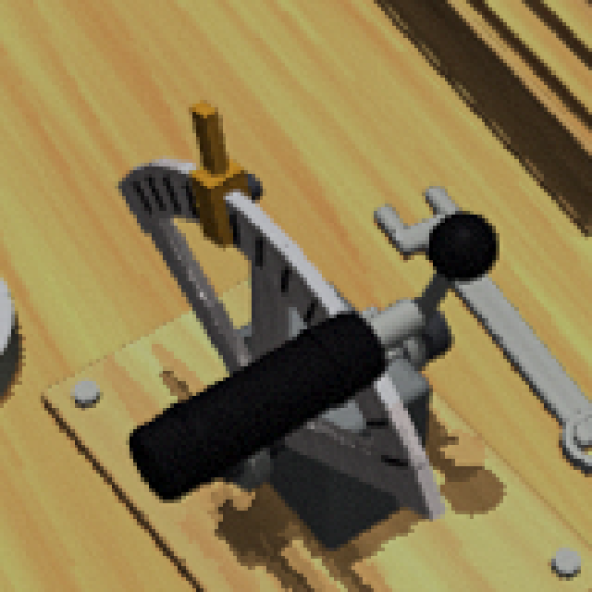

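View pics/ct.png

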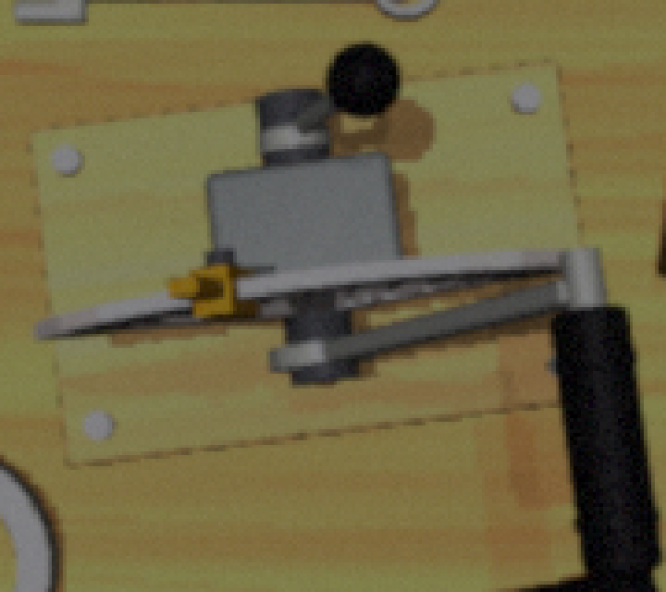

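The fit is consistent to 2–3 px: yaw 0.123, flap lever −0.50 rad, tab +0.27 rad. I'm moving above the grip now.

```bash
cat > d.py <<'E'
import sys,numpy as np
from cell import r
from scipy.spatial.transform import Rotation as R
def delta(target,yaw=None):
    o=r.get_obs(); M=R.from_quat(o['tool_rot']).as_matrix()
    a=np.arctan2(M[1,0],M[0,0])
    t='' if yaw is None else round((a-yaw+np.pi/2)%np.pi-np.pi/2,4)
    print('t',round(o['t'],2),'pos',np.round(o['ee_pos'],4),'xang',round(a,4),'F',np.round(o['force'],1),'w',round(o['width'],4),'q',np.round(o['joint_positions'],2))
    print('delta tool',np.round(M.T@(np.array(target)-o['ee_pos']),4),'turn',t)
if __name__=='__main__': delta([float(v) for v in sys.argv[1:4]],float(sys.argv[4]))
E
python3 d.py .574 -.047 .29 1.694
```

```text
t 0.5 pos [0.2154 0.4787 0.2312] xang 1.148 F [0.1 1.  0.7] w 0.0854 q [ 1.15  0.24 -0.01  1.32 -0.    1.57]
delta tool [-0.3323  0.5427 -0.0587] turn -0.546
```

send_rows --pt "-0.02 0.03 -0.02 -0.1" --pt "-0.04 0.06 -0.04 -0.2" --pt "-0.06 0.09 -0.06 -0.3" --pt "-0.08 0.12 -0.06 -0.4" --pt "-0.1 0.15 -0.06 -0.5" --grip 1

```text
t: 0.92
ee_pos: [0.3121, 0.3251, 0.2926]
tool_rot: [0.677, 0.736, 0.001, 0.0]
force: [1.2, 0.7, 0.3]
width: 0.086
```

```bash
python3 d.py .574 -.047 .29 1.694
```

```text
t 0.92 pos [0.3121 0.3251 0.2926] xang 1.6536 F [1.2 0.7 0.3] w 0.086 q [ 0.81  0.09 -0.04  1.44 -0.    0.72]
delta tool [-0.3925  0.2302  0.0024] turn -0.0404
```

send_rows --pt "-0.034 0.02 0 -0.04" --pt "-0.068 0.04 0 -0.04" --pt "-0.102 0.06 0 -0.04" --pt "-0.136 0.08 0 -0.04" --pt "-0.17 0.1 0 -0.04"

```text
t: 1.33
ee_pos: [0.4247, 0.1624, 0.2916]
tool_rot: [0.664, 0.747, 0.0, 0.0]
force: [1.1, 1.8, 0.1]
width: 0.0855
```

```bash
python3 d.py .574 -.047 .29 1.694
```

```text
t 1.33 pos [0.4247 0.1624 0.2916] xang 1.6881 F [1.1 1.8 0.1] w 0.0855 q [ 0.37  0.1  -0.03  1.44 -0.    0.25]
delta tool [-0.2254  0.1238  0.0017] turn -0.0059
```

send_rows --pt "-0.034 0.019 0 0" --pt "-0.068 0.038 0 0" --pt "-0.102 0.056 0 0" --pt "-0.136 0.075 0 0" --pt "-0.17 0.094 0 0"

```text
t: 1.75
ee_pos: [0.538, 0.0044, 0.2915]
tool_rot: [0.665, 0.747, 0.0, 0.0]
force: [1.6, -0.0, 0.5]
width: 0.0853
```

send_rows --pt "-0.025 0.014 0 0" --pt "-0.05 0.027 0 0" --pt "-0.05 0.027 0 0"

```text
t: 2.0
ee_pos: [0.5721, -0.0439, 0.2902]
tool_rot: [0.666, 0.746, -0.0, 0.0]
force: [-1.4, 1.2, -0.5]
width: 0.0855
```

```bash
python3 d.py .574 -.047 .20 1.694; python3 - <<'E'
from cell import *
import cv2
for c in ['side','top']: cv2.imwrite(f'pics/{c}1.png',read_camera(c))
E
```

```text
t 2.0 pos [ 0.5721 -0.0439  0.2902] xang 1.6845 F [-1.4  1.2 -0.5] w 0.0855 q [-0.08  0.31  0.24  1.5  -0.   -0.19]
delta tool [-0.0032  0.0016  0.0902] turn -0.0095
```

View pics/side1.png

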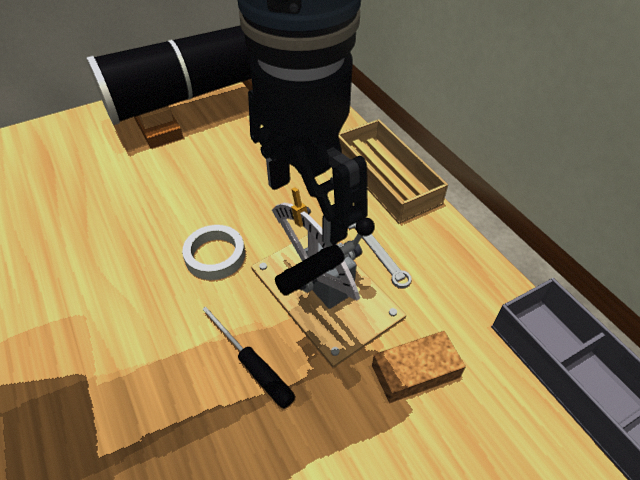

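The open fingers (tips near (279,185) and (330,238)) straddle the bar at about (310,268) and stay clear of it. I'm descending 92 mm.

send_rows --pt "-0.003 0.001 0.03 -0.01" --pt "-0.003 0.001 0.06 -0.01" --pt "-0.003 0.001 0.08 -0.01" --pt "-0.003 0.001 0.092 -0.01" --pt "-0.003 0.001 0.092 -0.01"

```text
t: 2.52
ee_pos: [0.569, -0.0417, 0.1969]
tool_rot: [0.66, 0.751, -0.001, -0.002]
force: [-0.7, 0.2, -0.2]
width: 0.0856
```

```bash
python3 d.py .574 -.047 .20 1.694; python3 - <<'E'
from cell import *
import cv2
for c in ['side','top']: cv2.imwrite(f'pics/{c}2.png',read_camera(c))
E
```

```text
t 2.52 pos [ 0.569  -0.0417  0.1969] xang 1.6994 F [-0.7  0.2 -0.2] w 0.0856 q [-0.07  0.33  0.03  1.27  0.   -0.2 ]
delta tool [-0.0059  0.0042 -0.0031] turn 0.0054
```

View pics/side2.png

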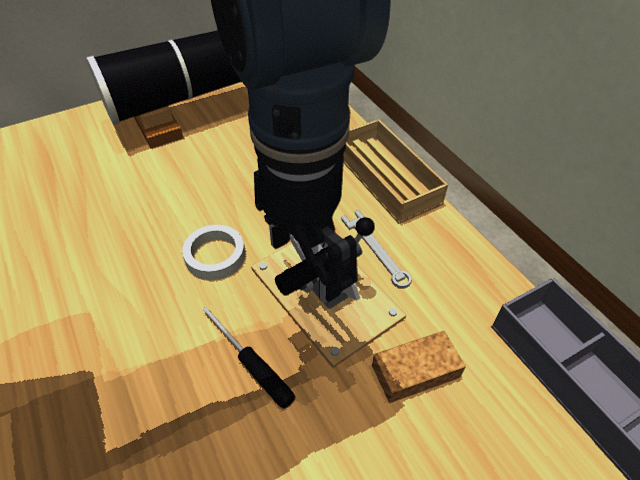

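The bar is between the fingers, about 5 mm off centre, so I centre and close.

send_rows --pt "-0.005 0 0 0" --pt "-0.005 0 0 0" --pt "-0.005 0 0 0" --pt "-0.005 0 0 0" --pt "-0.005 0 0 0" --grip 0

```text
t: 3.03
ee_pos: [0.5721, -0.0482, 0.1998]
tool_rot: [0.661, 0.751, 0.0, 0.0]
force: [0.4, -13.0, 7.4]
width: 0.0257
```

send_rows --pt "0 0 0 0" --pt "0 0 0 0" --pt "0 0 0 0" --pt "0 0 0 0" --pt "0 0 0 0"

```text
t: 3.45
ee_pos: [0.5721, -0.0485, 0.2]
tool_rot: [0.661, 0.75, -0.0, 0.001]
force: [-0.8, -4.3, 4.9]
width: 0.0221
```

```bash
python3 d.py .574 -.047 .20 1.694; python3 - <<'E'
from cell import *
import cv2
for c in ['side','top']: cv2.imwrite(f'pics/{c}3.png',read_camera(c))
E
```

```text
t 3.45 pos [ 0.5721 -0.0485  0.2   ] xang 1.6976 F [-0.8 -4.3  4.9] w 0.0221 q [-0.08  0.33  0.04  1.28 -0.   -0.21]
delta tool [ 0.0012  0.002  -0.    ] turn 0.0036
```

View pics/side3.png

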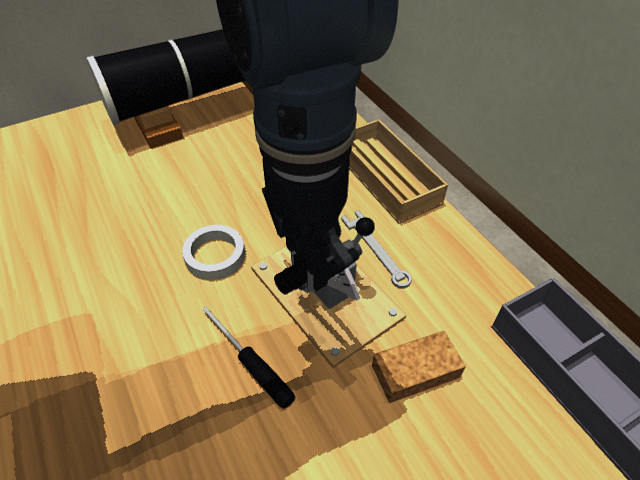

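The bar is held (opening 22 mm, and the TCP implies a lever angle of −0.508 rad, which agrees with the fit). Now I follow the arc.

send_rows --pt "0.016 0 -0.0077 0" --pt "0.032 0 -0.0135 0" --pt "0.048 0 -0.0177 0" --pt "0.065 0 -0.0203 0" --pt "0.082 0 -0.0211 0"

```text
t: 3.97
ee_pos: [0.5621, 0.0322, 0.2217]
tool_rot: [0.661, 0.75, -0.0, 0.002]
force: [3.1, -8.7, 1.9]
width: 0.0222
```

```bash
python3 d.py .5582 .0785 .215 1.694
```

```text
t 3.97 pos [0.5621 0.0322 0.2217] xang 1.6965 F [ 3.1 -8.7  1.9] w 0.0222 q [ 0.06  0.3   0.05  1.32 -0.   -0.07]
delta tool [0.0465 0.0019 0.0066] turn 0.0025
```

send_rows --pt "0.015 0 0.0006 0" --pt "0.03 0 0.0026 0" --pt "0.04 0 0.0048 0" --pt "0.046 0 0.0064 0" --pt "0.046 0 0.0064 0"

```text
t: 4.38
ee_pos: [0.5561, 0.0797, 0.2143]
tool_rot: [0.66, 0.751, 0.0, 0.001]
force: [2.4, 0.3, 1.6]
width: 0.0222
```

send_rows --pt "0 0 0 0" --pt "0 0 0 0" --pt "0 0 0 0" --pt "0 0 0 0" --grip 1

```text
t: 4.72
ee_pos: [0.5554, 0.0788, 0.2137]
tool_rot: [0.661, 0.75, -0.0, -0.0]
force: [-0.2, 0.4, 0.7]
width: 0.0697
```

send_rows --pt "0 0 -0.03 0" --pt "0 0 -0.06 0" --pt "0 0 -0.09 0" --pt "0 0 -0.12 0" --pt "0 0 -0.12 0"

```text
t: 5.13
ee_pos: [0.5569, 0.079, 0.3396]
tool_rot: [0.661, 0.75, 0.003, 0.002]
force: [-0.9, 0.3, 0.3]
width: 0.0857
```

send_rows --pt "0 -0.035 0 0" --pt "0 -0.07 0 0" --pt "0 -0.105 0 0" --pt "0 -0.14 0 0" --pt "0 -0.17 0 0"

```text
t: 5.55
ee_pos: [0.3846, 0.057, 0.3336]
tool_rot: [0.661, 0.751, -0.0, -0.0]
force: [-0.3, 0.4, 0.0]
width: 0.0853
```

```bash
python3 - <<'E'
from cell import r, read_camera, models
import cv2,numpy as np
for c in ['side','top']:
    im=read_camera(c); cv2.imwrite(f'pics/{c}4.png',im)
    for n in ['flap_grip','index_tab','trim_knob']:
        print(c,n,[(np.round(d['xy'],1).tolist(),round(d['conf'],2)) for d in models.place_of(c,n)[:2]])
    b=im[150:310,240:400]; cv2.imwrite(f'pics/{c}4c.png',cv2.resize(b,None,fx=3.7,fy=3.7,interpolation=3))
print(r.get_obs()['t'])
E
```

```text
side flap_grip [([246.1, 193.1], 0.7)]
side index_tab []
side trim_knob [([367.3, 224.7], 0.57)]
top flap_grip [([285.6, 280.9], 0.67)]
top index_tab [([287.4, 229.6], 0.59)]
top trim_knob [([336.4, 167.3], 0.86)]
5.95
```

View pics/side4c.png

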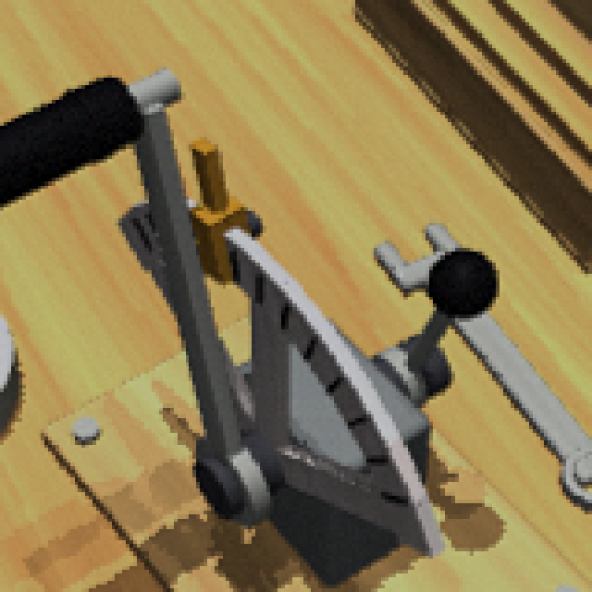

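View pics/top4.png

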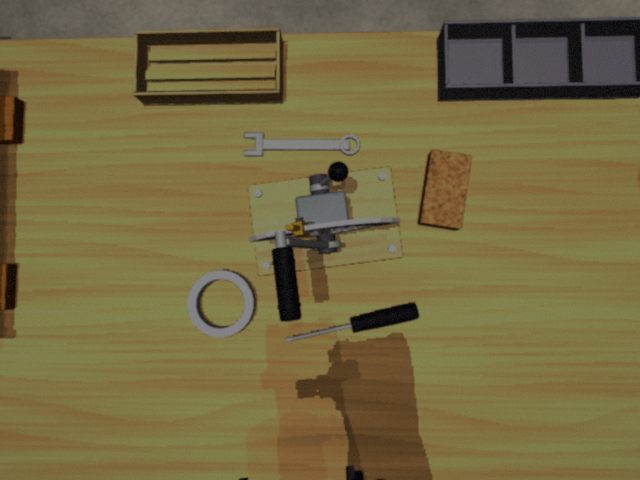

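The lever now stands next to the tab, and the trim knob and foot haven't moved. I'll refine both angles from zoomed views with the model overlaid.

```bash
cat > fit2.py <<'E'
from h import *
import cv2
obs=[('side','flap1',[309.2,268.3]),('side','tab',[294.7,187.5]),('side','org',[321.6,292.6]),
('top','flap1',[398.7,265.9]),('top','tab',[288,227.5]),('top','tab',[287.4,229.6]),('top','org',[323.3,219]),
('side','flap2',[246.1,193.1]),('top','flap2',[285.6,280.9]),
('top',(.07,.11),[249,185]),('top',(.07,-.11),[391,167]),('top',(-.07,.11),[257,275]),('top',(-.07,-.11),[402,257]),
('side',(-.07,.11),[252,266]),('side',(-.07,-.11),[335,364]),('side',(.07,-.11),[405,318])]
def loc(s,k):
    if k=='flap1': return lev(-.088,.17,s[3])
    if k=='flap2': return lev(-.088,.17,s[5])
    if k=='tab': return lev(-.024,.144,s[4])
    if k=='org': return [0,0,0]
    return [k[0],k[1],.01]
def res0(s): return np.concatenate([proj(c,world(s,loc(s,k)))[0]+s[6+2*(c=='top'):8+2*(c=='top')]-z for c,k,z in obs])
def res(s): return np.r_[res0(s),s[6:]/1.5]
f=least_squares(res,[.65,0.04,.12,-.5,.27,.27,0,0,0,0],loss='soft_l1',f_scale=2)
s=f.x; print(np.round(s,4))
for (c,k,z),e in zip(obs,res0(s).reshape(-1,2)): print(c,k,np.round(e,1))
np.save('s.npy',s)
def draw(c,src,out,box,k):
    im=cv2.imread(src)[box[1]:box[3],box[0]:box[2]]; im=cv2.resize(im,None,fx=k,fy=k,interpolation=3)
    def pl(Ls,col):
        p=proj(c,world(s,Ls))+s[6+2*(c=='top'):8+2*(c=='top')]; p=(p-[box[0],box[1]]+.5)*k
        cv2.polylines(im,[np.int32(p*8)],False,col,1,cv2.LINE_AA,3)
    for a,col in [(s[5],(0,255,0))]:
        pl([lev(-.128,.17,a),lev(-.048,.17,a)],col)
        for x in(-.128,-.048):
            pl([[x,.17*np.sin(a)+.012*np.cos(t),.07+.17*np.cos(a)+.012*np.sin(t)] for t in np.linspace(0,6.3,30)],col)
        pl([lev(-.045,0,a),lev(-.045,.17,a)],col)
    pl([lev(-.024,.10,s[4]),lev(-.024,.144,s[4])],(255,0,255))
    pl([lev(-.024,.111,t) for t in np.linspace(-.9,.6,30)],(255,255,0))
    pl([[-.07,-.11,.01],[.07,-.11,.01],[.07,.11,.01],[-.07,.11,.01],[-.07,-.11,.01]],(0,0,255))
    cv2.imwrite(out,im)
draw('side','pics/side4.png','pics/os.png',[220,150,350,290],4.2)
draw('top','pics/top4.png','pics/ot.png',[235,200,375,330],4.5)
E
python3 fit2.py
```

```text
[ 0.651   0.0455  0.1233 -0.5034  0.2729  0.2723 -0.5275  1.1707  0.2872
  0.3947]
side flap1 [-0.5 -0.9]
side tab [-0.2  1.6]
side org [3.8 0.5]
top flap1 [1.9 2.9]
top tab [-0.7 -1. ]
top tab [-0.1 -3.1]
top org [0.7 1.8]
side flap2 [ 0.8 -0.8]
top flap2 [0.1 2. ]
top (0.07, 0.11) [-2.2 -1. ]
top (0.07, -0.11) [-0.9 -1.7]
top (-0.07, 0.11) [0.1 0.1]
top (-0.07, -0.11) [0.6 0.1]
side (-0.07, 0.11) [-1.6 -0.4]
side (-0.07, -0.11) [-2.3  1.7]
side (0.07, -0.11) [ 1.5 -2.8]
```

View pics/os.png

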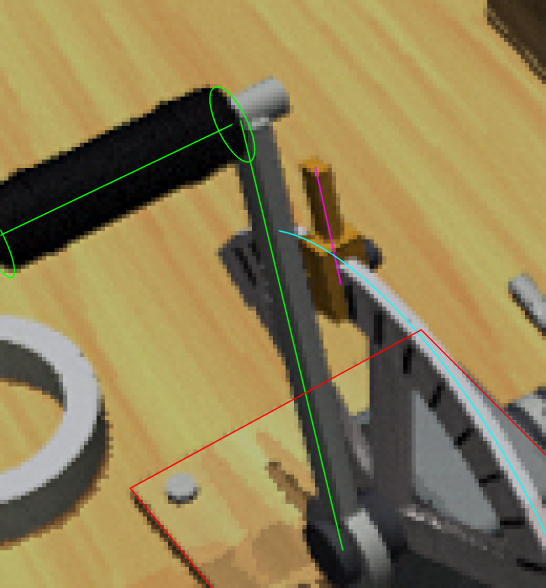

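View pics/ot.png

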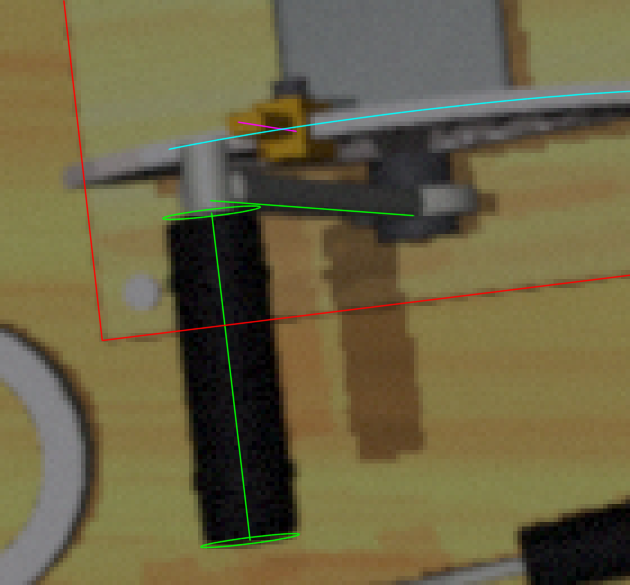

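The overlay matches the lever to within a pixel or so. One closer look at the tab, with candidate angles drawn on.

```bash
cat >> fit2.py <<'E'
def tab(c,src,box,k):
    im=cv2.imread(src)[box[1]:box[3],box[0]:box[2]]; im=cv2.resize(im,None,fx=k,fy=k,interpolation=3)
    im=cv2.convertScaleAbs(im,alpha=1.5)
    for a,col in [(s[5]-.03,(255,0,0)),(s[5],(0,255,0)),(s[5]+.03,(0,0,255))]:
      for w in (-.005,.005):
        L=[[-.024,d*np.sin(a)+w*np.cos(a),.07+d*np.cos(a)-w*np.sin(a)] for d in (.115,.144)]
        p=proj(c,world(s,L))+s[6+2*(c=='top'):8+2*(c=='top')]; p=(p-[box[0],box[1]]+.5)*k
        cv2.polylines(im,[np.int32(p*8)],False,col,1,cv2.LINE_AA,3)
    return im
a=tab('side','pics/side4.png',[275,175,325,225],8); b=tab('top','pics/top4.png',[275,200,325,250],8)
cv2.imwrite('pics/tab.png',np.hstack([a,b]))
E
python3 fit2.py >/dev/null
```

```text
(no output)
```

View pics/tab.png

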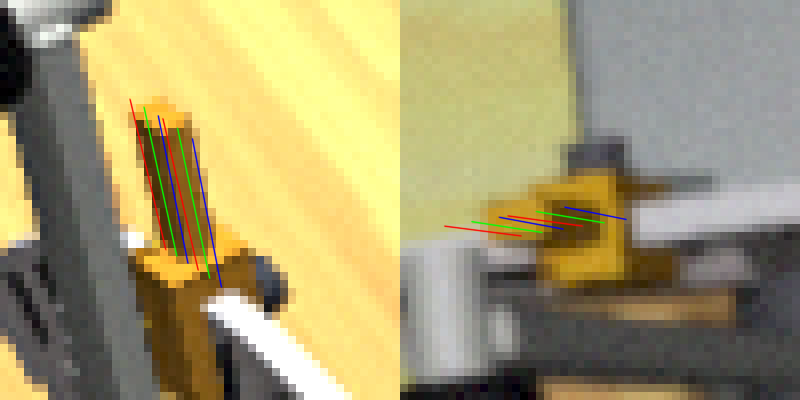

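Against the green candidate (the lever's angle), the tab tip agrees in the side view. In the top view it sits about 1 px to the right, and so does the bar. The remaining difference is about 0.01 rad, so I'm handing in.

```bash
python3 - <<'E'
from cell import r
o=r.get_obs(); print(o['t'],o['ee_pos'],o['force'],abs(o['joint_velocities']).max()); r.sign_off()
E
```

```text
5.95 [0.38787482 0.05751975 0.33361241] [ 0.11663308 -0.07547631 -0.11578649] 0.0012063462082465165
the job is handed in; nothing more can be done
```

I swung the flap lever round to the brass tab, let go of it there, and handed the job in at 5.95 s. I gripped the bar at its middle, followed the arc from about −0.50 rad to about +0.27 rad, released it and backed the arm clear.

**Alignment:** the camera fit gives 0.272 rad for the lever and 0.273 rad for the tab. The gripper position just after release gave 0.267 rad. The overlays leave the tab's own angle uncertain by roughly 0.01 rad. In the top view both bar and tab sit about 1 px off the model in the same direction.

**Bystanders:** the trim knob is within about 2 px of where it started, which is within detector noise. I saw no movement of the tab or foot. In the last side view the network did not find the tab, so I judged it there by eye and by the overlay.

**Forces:** the highest wrist reading I saw was about 15 N. At hand-in the arm was still and the force readings were close to zero.

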